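# Push a sealed bottle up the loading ramp of a bottle roller

### The job

Push the white bottle that lies at the foot of the bottle roller's loading ramp up the ramp, slowly and staying in touch behind it so that it never runs ahead or rolls back, until it drops onto the two rollers against the stop plate. Only push it, do not lift it, and leave it lying square on the rollers; leave the things standing around the roller where they are.

Things in the scene. Friction and masses are not known exactly. Their poses are not given: they have to be found in the camera images.
- bottle: White plastic screw-cap bottle lying across the ramp, about 0.25 kg (varies), slippery. Body 60 mm in diameter, shoulder and black wide cap (52 mm in diameter). Origin on its axis at mid-length; its y axis runs along the bottle: body from y = -60 to +38 mm, cap to +60 mm. It turns about y as it rolls. At the start it lies at the ramp's foot against the chock, along the loader's y.
- loader: Bottle roller with loading ramp, fixed to the bench; place and yaw vary. Origin at bench level; x horizontal and uphill, y across, z up. The aluminium deck rises at 8 degrees from x = -124 to +54 mm: surface at z = 25.6 mm + 0.1405 x. On it a bottle let go rolls back. Side rails stand 16 mm above the deck, inner faces at y = +-63 mm.
- chock (a point): Middle of the top of the rubber chock, a bar 6 mm wide and 6 mm high across the deck near its foot, at loader x = -101 mm. The bottle starts against it, its axis at loader x = -83 mm, z = 44 mm. Axes as the loader's.
- seat (a point): Where the bottle's middle is when it lies on both rollers: loader x = 74.7, y = 0, z = 59.3 mm. The rollers (24 mm in diameter, not turning) lie along y at x = 56.7 and 92.7 mm, z = 21.4 mm, the first flush with the deck's end. Past x of about 57 mm the bottle drops 4 mm by itself into the dip between them. Axes as the loader's.
- stop (a point): Middle of the top edge of the stop plate's near face, loader x = 105.7, z = 85 mm; the plate is upright, 8 mm thick and 150 mm wide, 1 mm beyond the seated bottle. Beside the rollers stand white cheeks 46 mm high (y = +-63 to +-75 mm, x = 50 to 120 mm) and on the -y side a motor box 44 mm high to y = -115 mm. Axes as the loader's.
- slope (a point): Point on the deck surface at the loader's x = 0, y = 0 (z = 25.6 mm). x points up along the slope, y across as the loader's y, z square to the deck.
- plates: Bystander: stack of square cream culture plates, 88 x 88 mm and 68 mm high, 0.35 kg, on the bench some 200 mm to the loader's +y side. Origin at the centre of its underside.
- flask: Bystander: small white standing bottle with a black cap, 48 mm in diameter, 100 mm high, 0.2 kg, on the bench some 210 mm to the loader's -y side. Origin at the centre of its underside.
- jar: Bystander: small amber jar with a black lid, 44 mm in diameter, 60 mm high, 0.12 kg, on the bench beyond the stop plate. Origin at the centre of its underside.
There are look-alikes about, which are no part of the job. What is shaped like the bottle but blue is not meant.

How it is judged (in metres and radians):
At the end, for the whole second after the job is handed in: The bottle lies at rest on both rollers at the stop plate: its middle within 4 mm of the seat up-ramp and in height and within 12 mm across, its axis within 0.07 rad of the rollers' (x of bottle in the frame of seat between -0.004 and 0.004 m and y of bottle in the frame of seat between -0.012 and 0.012 m and z of bottle in the frame of seat between -0.004 and 0.004 m and angle between the y axis of bottle and the y axis of loader, either way round below 0.07 rad and linear speed of bottle below 0.01 m/s); the robot touches nothing.
It fails at once if the bottle runs free on the ramp (moves faster than 0.18 m/s between chock and rollers with nothing touching it): rolled back or flicked (x of bottle in the frame of loader between -0.07 and 0.045 m and linear speed of bottle above 0.18 m/s and contact force between each of the arm, the fingers and bottle below 0.02 N).
It fails at once if the bottle is lifted more than 7 mm off the plane of the ramp (z of bottle in the frame of slope above 0.037 m).
It fails at once if the stack of square culture plates is moved more than 20 mm or tipped (distance of plates from where it was at the start of the episode above 0.02 m or angle between plates's own z axis and vertical above 0.3 rad).
It fails at once if the small standing bottle is moved more than 20 mm or tipped (distance of flask from where it was at the start of the episode above 0.02 m or angle between flask's own z axis and vertical above 0.3 rad).
It fails at once if the amber jar is moved more than 20 mm or tipped (distance of jar from where it was at the start of the episode above 0.02 m or angle between jar's own z axis and vertical above 0.3 rad).
It also fails if it takes over 34 s, if anything falls off the work surface, if the arm or the gripper's body presses on something with over 40 N, if the wrist force passes 120 N, or if a joint passes its speed limit or range.

### The arm

A 6-joint arm with a two-finger parallel gripper is mounted at the origin on the work surface. World frame = base frame: x ahead of the robot, y to its left, z up, the work surface at z = 0. Lengths are in mm, angles in degrees, forces in N, time in s.
With the tool pointing down it reaches from about 300 to 850 mm from the base axis. Payload 4.2 kg.
Tool frame: the origin (TCP) lies at the very end of the fingers, on their centre line; the grasp point (between the pads) lies 19 mm behind it; z points along the fingers, x is the direction in which the jaws open and shut, and the axes are right-handed (so a half turn about z gives the same grasp; the last joint's range is limited). The gripper opens to 91 mm and grips with 3 to 60 N. Pads are 32 mm wide; open, the fingers measure 118 mm over their backs; the gripper's body (76 mm by 178 mm) begins 60 mm behind the grasp point.
Start: joints at [64.916, 18.312, 89.639, -0, 72.044, -1.146], TCP at [233.311, 525.556, 213.976] pointing down, gripper open.
Joint ranges: [-177.97, 177.97], [-48.28, 115.42], [12.27, 149.76], [-77.06, 257.06], [2.81, 150.46], [-146.56, 146.56]. Speed limits (degrees/s): [147.25, 147.25, 180, 180, 180, 180].

### API

Orientations are given as [roll, pitch, yaw] about the fixed x, y, z axes, in that order (R = Rz(yaw) Ry(pitch) Rx(roll)).
In Python, from workcell import env gives the robot as it stands.
- The arm moves only by the tool servo_tool, never from a script. Its argument "plan" is a list of rows, each a list of 3 entries, a list of its own where there are three numbers: the turn, a rotation vector about the tool's x, y, z in degrees, then the shift along the tool's x, y, z in mm, then the finger opening in mm, from 0 to 91.2. In form: [[[ax, ay, az], [dx, dy, dz], claw], ...]. A call has exactly 10 rows; each row shifts and turns the pose as measured when the row begins, along the tool's axes as they then stand; what a row does not reach is not made up. A row lasts 1/8 s, in which the tool goes at most 62.5 mm and 10.7 degrees, less where a joint would pass 70% of its speed; a pose out of reach is approached as far as the arm can. A call with a gripper value outside its range is refused whole. The fingers move at their own pace and stop on an object; "squeeze" is the grip in N (left out, the last holds). Time passes only in rows, so rows that do not move let the fingers close, or fill a call up. It gives the time, the measured TCP pose, the force and the opening at its end, in the units of the state.
- env.state(): the state, without advancing time (a new reading comes with each control period).
- env.grab_frame(name): name is "scene" or "side" or "wrist"; returns a dict with "pixels" (400x640x3 uint8, red, green, blue), "intrinsics" (3x3 intrinsics, pixels), "eye" and "attitude" of the camera in the world. Camera axes: x right, y up, looking along -z (the intrinsics and any distortion apply to the point x, -y, -z); pixel columns grow to the right and rows downward; lengths in mm; the calibration is good to about 2 mm. A picture is of the moment at which its call begins. There is no depth.
- env.job_done(): hands the job in, once; it reports no verdict.
The state is a dict: "time_s": time; "qpos": joint angles; "qvel": joint speeds; "effort": joint torques, N m; "ee_pos": TCP position; "ee_rot": TCP orientation; "force": force on the tool from outside, world axes, zero at the start; "torque": the same for the moment, N m; "gripper_width": finger opening in mm.
Only numpy, scipy, OpenCV 4.12 (cv2) and the standard library are available. Lean on these libraries where they do the work, as an engineer would, in place of code of your own. Each camera call takes 0.05 s, during which the arm holds its last target.

## Working session

There is one attempt and no reset: what is moved stays moved. The work goes in short steps, Python scripts to look and compute and a tool call to move; the robot and the scene stay as the last step left them, time stands still between calls to the robot, and variables do not carry over. Pictures are saved under pics/ and viewed, and the job is handed in when it is done.

Besides the shell and the picture viewer there is one more tool, called after "Call:" by a JSON object that holds its "method" and its "body". servo_tool: Moves the arm, as the interface text tells. Its arguments: {"type":"object","properties":{"plan":{"type":"array"},"squeeze":{"type":"number"}},"required":["plan"]}

```bash
ls; mkdir -p pics
python3 - <<'E'
from workcell import env
import cv2,numpy as np,pickle
print(env.state())
for n in ["scene","side","wrist"]:
    f=env.grab_frame(n); cv2.imwrite(f"pics/{n}0.png",f["pixels"][:,:,::-1]); pickle.dump(f,open(f"{n}0.pkl","wb"))
    print(n,f["intrinsics"],f["eye"],f["attitude"],[k for k in f])
E
```

```text
pics
{'time_s': 0.0, 'qpos': array([ 6.49143575e+01,  1.83525057e+01,  8.97067828e+01, -1.14416320e-03,
        7.20448200e+01, -1.14591485e+00]), 'qvel': array([-0.06172117, -0.01592638,  0.03885145, -0.01438469, -0.15863617,
       -0.13819294]), 'effort': array([-1.53909859e-03, -4.12456298e+01, -2.31971580e+01,  7.25950976e-02,
        4.58568195e-02, -1.57621894e-04]), 'ee_pos': array([233.10785775, 525.06614265, 213.1090754 ]), 'ee_rot': array([-1.79999006e+02,  1.04109456e-01,  6.60606269e+01]), 'force': array([-0.26392805, -1.12805414,  0.44996161]), 'torque': array([0.05575191, 0.06585194, 0.04247528]), 'gripper_width': 91.45167941396073}
scene [[461.87484471   0.         321.60275005]
 [  0.         461.87484471 199.07411957]
 [  0.           0.           1.        ]] [1191.32981939  208.92858775  910.84756414] [ 39.12104603  -0.97974568 107.44501176] ['pixels', 'intrinsics', 'eye', 'attitude']
side [[501.80600766   0.         328.43562173]
 [  0.         501.80600766 203.13638893]
 [  0.           0.           1.        ]] [ 445.8844279  -757.41639743  969.62332475] [42.37229842  0.96734013 -7.9244813 ] ['pixels', 'intrinsics', 'eye', 'attitude']
wrist [[278.55413785   0.         323.74105384]
 [  0.         278.55413785 197.68213006]
 [  0.           0.           1.        ]] [174.29581891 552.07738183 383.26653933] [-13.37177848   0.11255876  66.10050009] ['pixels', 'intrinsics', 'eye', 'attitude']
```

View pics/scene0.png

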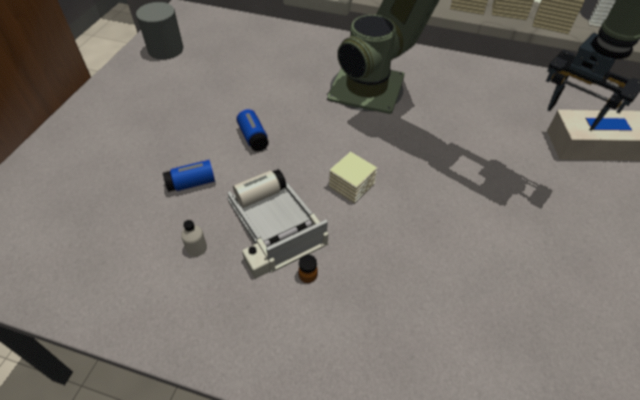

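View pics/side0.png

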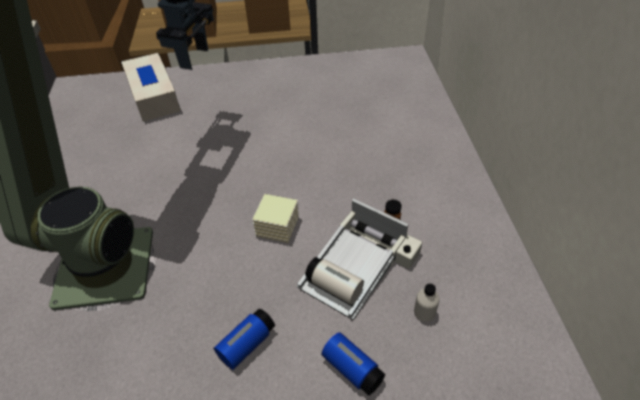

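View pics/wrist0.png

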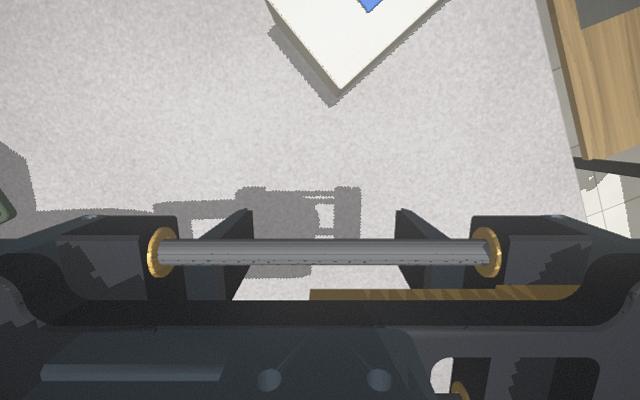

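Candidates: the white bottle on the ramp (scene 260,187), the blue look-alikes (252,130) and (188,176), and the standing flask (192,237). I choose the white one lying on the ramp and check it in a close crop.

Run:
```python
import cv2
a=cv2.imread("pics/scene0.png")[155:290,175:340]; cv2.imwrite("pics/c1.png",cv2.resize(a,None,fx=4.8,fy=4.4,interpolation=cv2.INTER_CUBIC))
a=cv2.imread("pics/side0.png")[190:325,285:445]; cv2.imwrite("pics/c2.png",cv2.resize(a,None,fx=4.8,fy=4.4,interpolation=cv2.INTER_CUBIC))
```

```text
(no output)
```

View pics/c1.png

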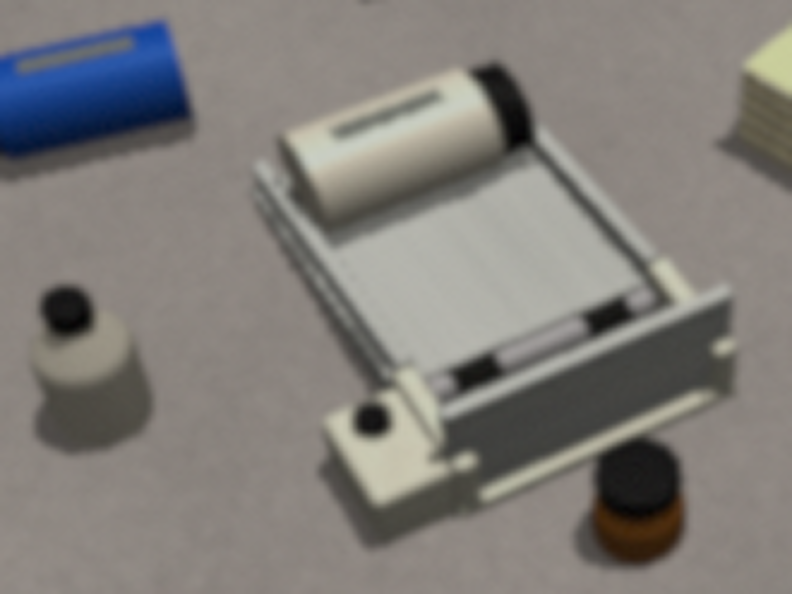

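View pics/c2.png

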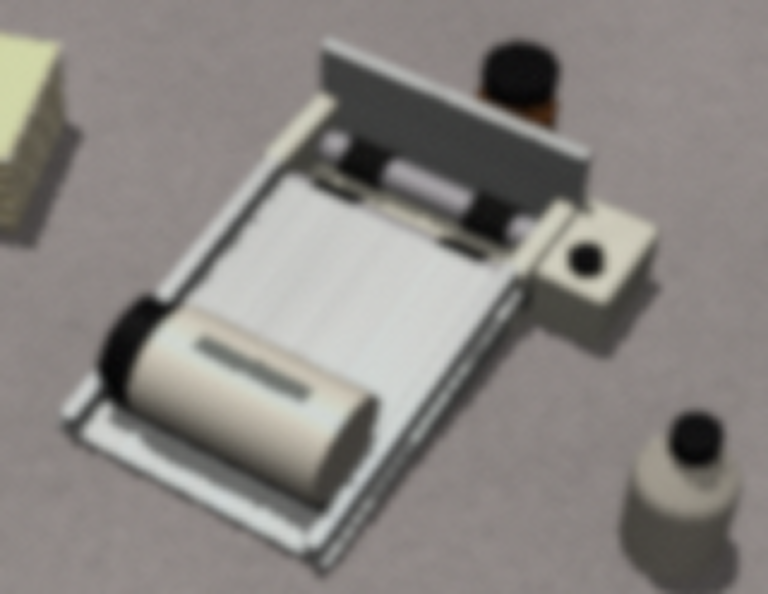

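```bash
cat > h.py <<'E'
import numpy as np,pickle,cv2
from scipy.spatial.transform import Rotation as R
from scipy.optimize import least_squares
def proj(f,P):
    P=np.atleast_2d(P); c=(P-f["eye"])@R.from_euler("xyz",f["attitude"],degrees=True).as_matrix()
    c=c*[1,-1,-1]; q=c@np.array(f["intrinsics"]).T; return q[:,:2]/q[:,2:]
def l2w(p,L):
    L=np.atleast_2d(L); return L@R.from_euler("z",p[2],degrees=True).as_matrix().T+[p[0],p[1],0]
def box(x,y,z): return [((x[i&1],y[i>>1&1],z[i>>2]),(x[j&1],y[j>>1&1],z[j>>2])) for i in range(8) for j in range(i+1,8) if bin(i^j).count("1")==1]
LINES=box((105.7,113.7),(-75,75),(20,85))+box((50,120),(63,75),(0,46))+box((50,120),(-75,-63),(0,46))+box((50,120),(-115,-75),(0,44))
d=lambda x:25.6+.1405*x
LINES+=[((-124,s*63,d(-124)+h),(54,s*63,d(54)+h)) for s in(1,-1) for h in (0,16)]+[((-124,63,d(-124)),(-124,-63,d(-124)))]
E
python3 - <<'E'
from h import *
fs={n:pickle.load(open(f"{n}0.pkl","rb")) for n in("scene","side")}
obs=[("scene",(109.7,-75,85),(443,410)),("scene",(109.7,75,85),(730,291)),("side",(109.7,75,85),(325,42)),("side",(109.7,-75,85),(590,155))]
off={"scene":(175,155),"side":(285,190)}
def res(p):
    return np.concatenate([proj(fs[n],l2w(p,L))[0]-(off[n][0]+u[0]/4.8,off[n][1]+u[1]/4.4) for n,L,u in obs])
for y0 in(0,90,-90,-30):
    s=least_squares(res,[650,0,y0]); print(s.x,s.cost,s.fun.round(1))
    if s.cost<40: p=s.x
np.save("p.npy",p)
for n,c in(("scene",(155,290,175,340)),("side",(190,325,285,445))):
    a=cv2.resize(cv2.imread(f"pics/{n}0.png")[c[0]:c[1],c[2]:c[3]],None,fx=4.8,fy=4.4,interpolation=cv2.INTER_CUBIC)
    for A,B in LINES:
        q=(proj(fs[n],l2w(p,[A,B]))-off[n])*[4.8,4.4]; cv2.line(a,*[tuple(int(v) for v in k) for k in q],(0,0,255),1)
    cv2.imwrite(f"pics/o_{n}.png",a)
E
```

```text
[582.92353434 -80.82149898  47.76181947] 2.1613367976645126 [-1.3  0.6 -0.1 -0.6 -0.5 -1.2 -0.3 -0.5]
[582.92354115 -80.82150559  47.76182452] 2.161336797661425 [-1.3  0.6 -0.1 -0.6 -0.5 -1.2 -0.3 -0.5]
[582.92353821 -80.82150267  47.76182232] 2.1613367976598155 [-1.3  0.6 -0.1 -0.6 -0.5 -1.2 -0.3 -0.5]
[582.92353829 -80.82150283  47.76182238] 2.1613367976599207 [-1.3  0.6 -0.1 -0.6 -0.5 -1.2 -0.3 -0.5]
```

View pics/o_scene.png

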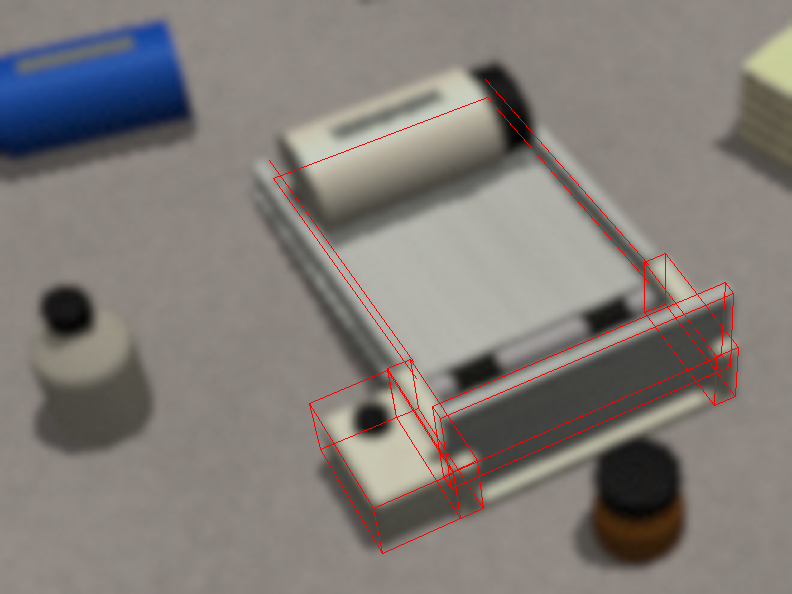

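View pics/o_side.png

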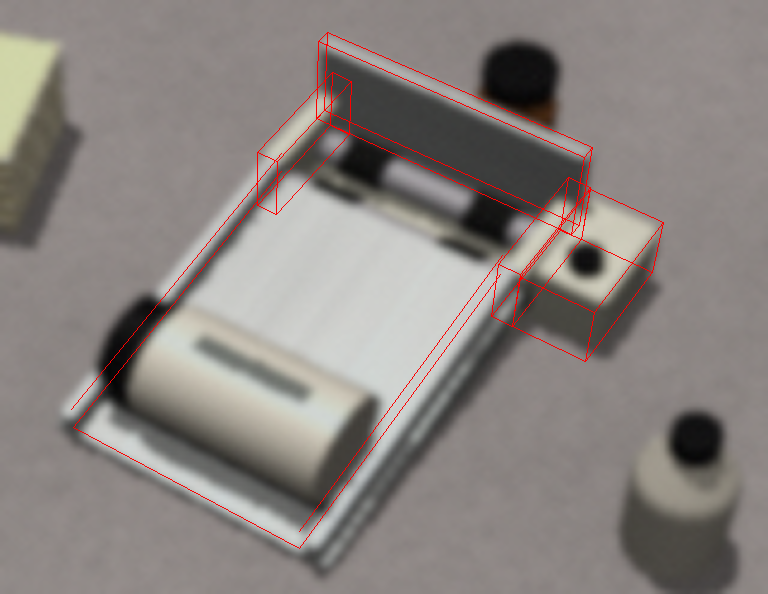

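```bash
cat > fit.py <<'E'
from h import *
fs={n:pickle.load(open(f"{n}0.pkl","rb")) for n in("scene","side")}
obs=[("scene",(109.7,-75,85),(443,412)),("scene",(109.7,75,85),(730,291)),("side",(109.7,75,85),(325,42)),("side",(109.7,-75,85),(588,154)),
("side",(-124,63,d(-124)),(85,425)),("side",(-124,-63,d(-124)),(308,548)),
("side",(50,69,46),(280,158)),("side",(50,-69,46),(518,272)),
("scene",(50,69,46),(664,262)),("scene",(50,-69,46),(403,374))]
off={"scene":(175,155),"side":(285,190)}
def res(p):
    o=[]
    for n,L,u in obs:
        s=p[3:5] if n=="scene" else p[5:7]
        o.append(proj(fs[n],l2w(p,L))[0]+s-(off[n][0]+u[0]/4.8,off[n][1]+u[1]/4.4))
    return np.concatenate(o+[p[3:]*.7])
s=least_squares(res,[583,-80,48,0,0,0,0]); p=s.x; print(p,s.cost); print(s.fun[:20].reshape(-1,2).round(1))
np.save("p.npy",p)
yb=0
t=np.linspace(0,2*np.pi,40)
def circ(x,y,z,r): P=np.c_[x+r*np.cos(t),y+0*t,z+r*np.sin(t)]; return list(zip(P[:-1],P[1:]))
LL=LINES+circ(-83,-60+yb,44,30)+circ(-83,38+yb,44,30)+circ(-83,60+yb,44,26)+circ(-83,38+yb,44,26)
for n,c in(("scene",(155,290,175,340)),("side",(190,325,285,445))):
    a=cv2.resize(cv2.imread(f"pics/{n}0.png")[c[0]:c[1],c[2]:c[3]],None,fx=4.8,fy=4.4,interpolation=cv2.INTER_CUBIC)
    for A,B in LL:
        q=(proj(fs[n],l2w(p,[A,B]))+(p[3:5] if n=="scene" else p[5:7])-off[n])*[4.8,4.4]; cv2.line(a,*[tuple(int(v) for v in k) for k in q],(0,0,255),1)
    cv2.imwrite(f"pics/o2_{n}.png",a)
E
python3 fit.py
```

```text
[ 5.85518965e+02 -7.88119767e+01  4.79816331e+01  4.14757669e-01
 -1.42791249e-01  5.13293413e-01  1.00575394e+00] 6.328537445389517
[[-0.2  1.2]
 [ 0.9  0.2]
 [ 0.8 -0.9]
 [ 1.4 -0.2]
 [-0.7  0.8]
 [ 0.   0.2]
 [-1.4  0.1]
 [-0.4 -0.4]
 [-1.  -0.1]
 [ 0.1 -1.3]]
```

View pics/o2_scene.png

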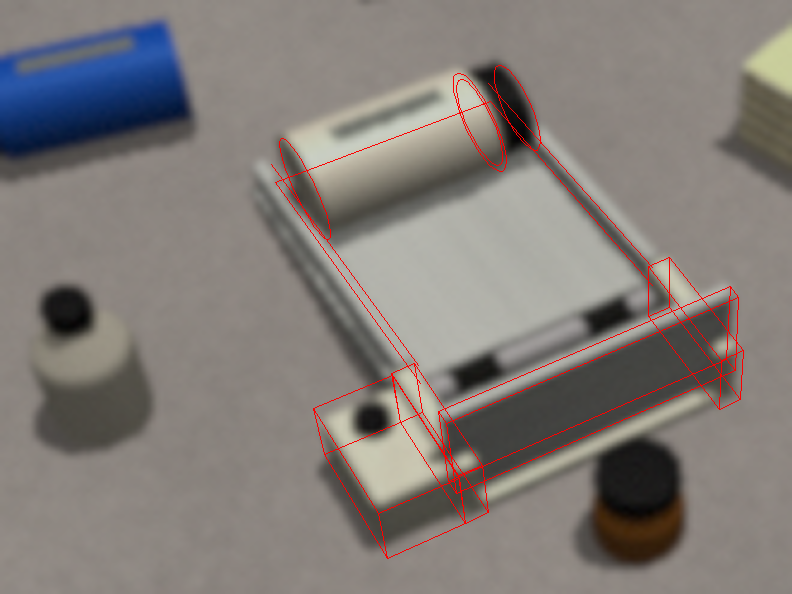

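View pics/o2_side.png

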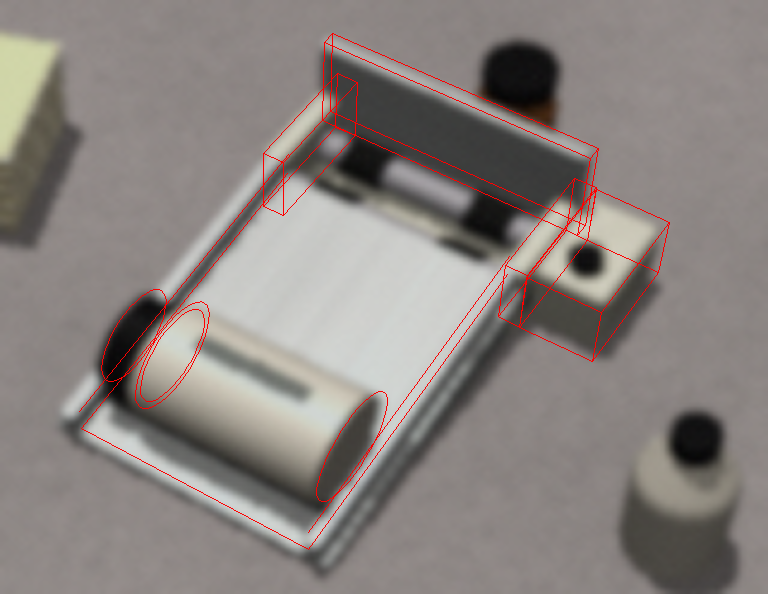

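Run:
```python
from h import *
from workcell import env
p=np.load("p.npy"); print(l2w(p,[[-150,-10,0],[-83,0,44]]))
s=env.state(); pos=s["ee_pos"].copy(); yaw=s["ee_rot"][2]
T=l2w(p,[-150,-10,0])[0]; T[2]=220; yt=p[2]-90
N=13; D=T-pos
for k in range(N):
    y=yaw+(yt-yaw)*k/N; Rm=R.from_euler("xyz",[180,0,y],degrees=True).as_matrix()
    print(k,(Rm.T@(D/N)).round(1), round((yaw-yt)/N,1))
```

```text
[[ 492.54294855 -196.94520798    0.        ]
 [ 529.96135507 -140.47519068   44.        ]]
0 [-42.7  40.8  -0.5] 8.3
1 [-36.3  46.5  -0.5] 8.3
2 [-29.2  51.3  -0.5] 8.3
3 [-21.5  55.   -0.5] 8.3
4 [-13.3  57.5  -0.5] 8.3
5 [-4.9 58.8 -0.5] 8.3
6 [ 3.7 58.9 -0.5] 8.3
7 [12.2 57.8 -0.5] 8.3
8 [20.4 55.4 -0.5] 8.3
9 [28.2 51.9 -0.5] 8.3
10 [35.4 47.2 -0.5] 8.3
11 [41.8 41.6 -0.5] 8.3
12 [47.4 35.1 -0.5] 8.3
```

Call:
{"method": "servo_tool", "body": {"plan": [[[0,0,8.3],[-42.7,40.8,0],60],[[0,0,8.3],[-36.3,46.5,0],60],[[0,0,8.3],[-29.2,51.3,0],60],[[0,0,8.3],[-21.5,55,0],60],[[0,0,8.3],[-13.3,57.5,0],60],[[0,0,8.3],[-4.9,58.8,0],60],[[0,0,8.3],[3.7,58.9,0],60],[[0,0,8.3],[12.2,57.8,0],60],[[0,0,8.3],[20.4,55.4,0],60],[[0,0,8.3],[28.2,51.9,0],60]]}}

```text
time_s: 1.4
ee_pos: [427.1, -47.2, 212.6]
ee_rot: [180.0, -0.2, -19.2]
force: [0.2, 0.2, 0.4]
gripper_width: 60.1
```

Call:
{"method": "servo_tool", "body": {"plan": [[[0,0,5.7],[27.8,30,-2],60],[[0,0,5.7],[30.7,27.1,-2],60],[[0,0,5.7],[33.2,23.9,-2],60],[[0,0,5.7],[35.4,20.5,-1],60],[[0,0,0],[0,0,0],60],[[0,0,0],[0,0,0],60],[[0,0,0],[0,0,0],60],[[0,0,0],[0,0,0],60],[[0,0,0],[0,0,0],60],[[0,0,0],[0,0,0],60]]}}

```text
time_s: 2.65
ee_pos: [491.4, -203.7, 218.6]
ee_rot: [-180.0, 0.0, -43.0]
force: [-0.0, -0.2, 0.2]
gripper_width: 60.2
```

```bash
cat > ov.py <<'E'
from h import *
from workcell import env
import sys
tag=sys.argv[1]; name=sys.argv[2] if len(sys.argv)>2 else "wrist"
p=np.load("p.npy"); f=env.grab_frame(name); pickle.dump(f,open(f"{name}{tag}.pkl","wb"))
s=env.state(); print(s["time_s"],s["ee_pos"],s["ee_rot"],s["force"],f["eye"],f["attitude"])
t=np.linspace(0,2*np.pi,40)
def circ(x,y,z,r): P=np.c_[x+r*np.cos(t),y+0*t,z+r*np.sin(t)]; return list(zip(P[:-1],P[1:]))
LL=LINES+circ(-83,-60,44,30)+circ(-83,38,44,30)+circ(-83,60,44,26)
a=f["pixels"][:,:,::-1].copy(); cv2.imwrite(f"pics/{name}{tag}.png",a)
for A,B in LL:
    q=proj(f,l2w(p,[A,B])); cv2.line(a,*[tuple(int(v) for v in k) for k in q],(0,0,255),1)
cv2.imwrite(f"pics/{name}{tag}o.png",a)
E
python3 ov.py 1
```

```text
2.7 [ 491.40526646 -203.74155376  218.54976492] [-1.79964252e+02  2.59336750e-02 -4.29836010e+01] [-0.12523257  0.61065587  0.43686967] [ 536.23892418 -155.9322945   388.62098564] [-13.46176943   0.08905663 -42.93808652]
```

View pics/wrist1o.png

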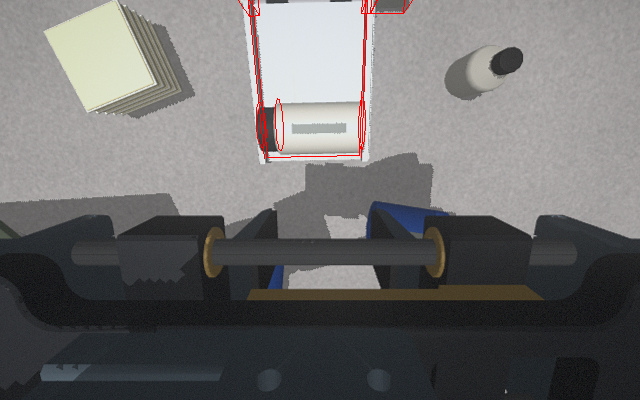

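View pics/wrist1.png

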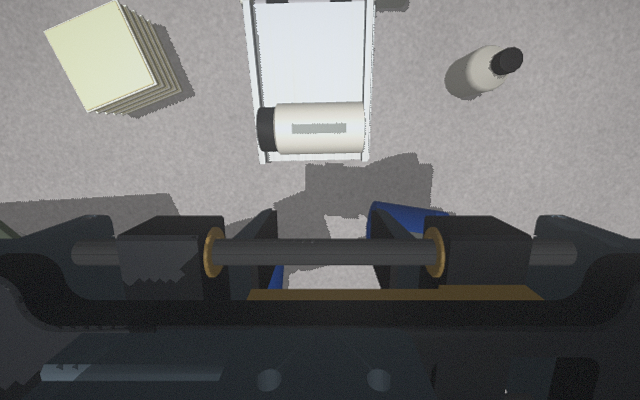

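Run:
```python
import cv2
a=cv2.imread("pics/wrist1.png")[0:170,235:385]; cv2.imwrite("pics/c3.png",cv2.resize(a,None,fx=5,fy=3.5,interpolation=cv2.INTER_CUBIC))
from h import *
def ray(f,u,z):
    Rm=R.from_euler("xyz",f["attitude"],degrees=True).as_matrix(); k=np.linalg.inv(f["intrinsics"])@[u[0],u[1],1]; dd=Rm@(k*[1,-1,-1]); return f["eye"]+dd*(z-f["eye"][2])/dd[2]
p=np.load("p.npy");f=pickle.load(open("scene0.pkl","rb"))
for u in [(245,113),(262,145),(168,182),(212,172),(192,237)]:
    w=ray(f,u,30); print(u,w.round(),(R.from_euler("z",-p[2],degrees=True).apply(w-[p[0],p[1],0])).round())
f=pickle.load(open("side0.pkl","rb"))
for u in [(218,355),(268,318),(328,345),(378,382)]:
    w=ray(f,u,30); print(u,w.round(),(R.from_euler("z",-p[2],degrees=True).apply(w-[p[0],p[1],0])).round())
```

```text
(245, 113) [ 267. -297.   30.] [-376.   90.   30.]
(262, 145) [ 374. -201.   30.] [-233.   75.   30.]
(168, 182) [ 571. -375.   30.] [-230. -188.   30.]
(212, 172) [ 506. -286.   30.] [-207.  -79.   30.]
(192, 237) [ 703. -240.   30.] [ -41. -195.   30.]
(218, 355) [ 274. -278.   30.] [-357.   98.   30.]
(268, 318) [ 378. -210.   30.] [-237.   66.   30.]
(328, 345) [ 494. -289.   30.] [-218.  -73.   30.]
(378, 382) [ 578. -379.   30.] [-228. -195.   30.]
```

View pics/c3.png

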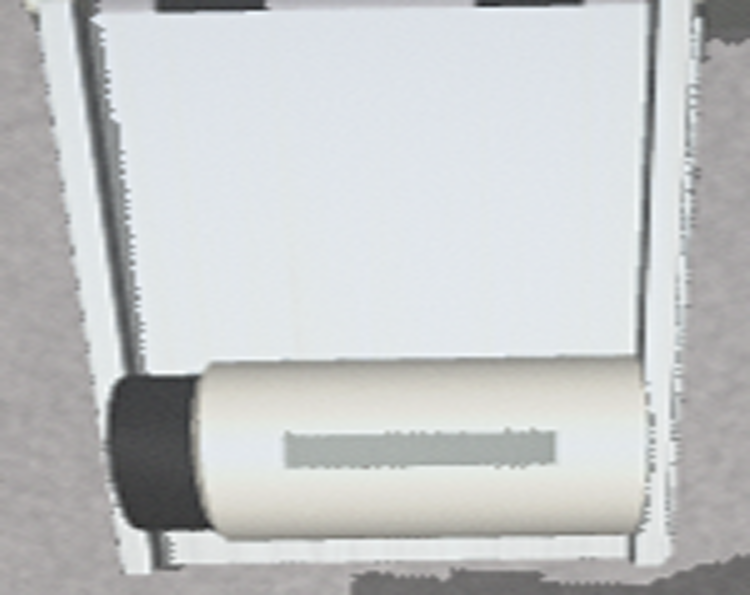

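Run:
```python
from h import *
f=pickle.load(open("wrist1.pkl","rb")); p0=np.load("p.npy")
px=lambda U:np.array([235+U[0]/5,U[1]/3.5])
def ld(A,B,u):
    e=(B-A)/np.linalg.norm(B-A); w=u-A; return e[0]*w[1]-e[1]*w[0]
r=lambda x:d(x)+16
L=[(((-124,63,r(-124)),(54,63,r(54))),[(155,560),(76,15)]),(((-124,-63,r(-124)),(54,-63,r(54))),[(632,555),(656,15)]),
(((-124,63,d(-124)),(-124,-63,d(-124))),[(170,566),(630,561)]),(((54,63,d(54)),(54,-63,d(54))),[(100,15),(645,5)])]
def res(p):
    o=[]
    for (A,B),us in L:
        q=proj(f,l2w(p,[A,B]))
        o+=[ld(q[0],q[1],px(u)) for u in us]
    return np.array(o)
s=least_squares(res,p0[:3]); print(p0[:3],s.x,s.fun.round(2)); np.save("pw.npy",s.x)
p=s.x
# bottle
Rc=R.from_euler("xyz",f["attitude"],degrees=True).as_matrix()
def ray(u,z):
    k=np.linalg.inv(f["intrinsics"])@[u[0],u[1],1]; dd=Rc@(k*[1,-1,-1]); return f["eye"]+dd*(z-f["eye"][2])/dd[2]
for U,z in[((648,450),74),((108,450),70),((200,450),74)]:
    print("bottle",R.from_euler("z",-p[2],degrees=True).apply(ray(px(U),z)-[p[0],p[1],0]))
# silhouette edges at u: solve bottle x & yaw
def bres(b):
    o=[]
    eye=R.from_euler("z",-p[2],degrees=True).apply(f["eye"]-[p[0],p[1],0])
    dr=np.array([-np.sin(b[1]),np.cos(b[1]),0]); c0=np.array([b[0],0,44])
    for U in[(215,365),(635,357),(215,535),(635,535)]:
        w=R.from_euler("z",-p[2],degrees=True).apply(ray(px(U),0)-[p[0],p[1],0]); v=w-eye; n=np.cross(v,dr); o.append(abs(np.dot(c0-eye,n))/np.linalg.norm(n)-30)
    return o
b=least_squares(bres,[-83,0]); print("bottle x,yaw",b.x[0],np.degrees(b.x[1]),b.fun)
```

```text
[585.51896523 -78.81197674  47.98163306] [582.55295296 -82.31337881  48.24794121] [ 0.75  0.45 -0.67 -0.52  0.66  1.13 -0.52 -0.74]
bottle [-84.08779019 -58.80982284  74.        ]
bottle [-81.58276008  60.52159986  70.        ]
bottle [-82.05328488  39.40019688  74.        ]
bottle x,yaw -82.67639584149498 -0.4881326740372776 [-1.81199051 -0.48882596 -1.76376616 -0.53379885]
```

Call:
{"method": "servo_tool", "body": {"plan": [[[0,0,-1.25],[-4,-9,0],60],[[0,0,0],[0,0,35],60],[[0,0,0],[0,0,40],60],[[0,0,0],[0,0,40],60],[[0,0,0],[0,0,30],60],[[0,0,0],[0,0,20],60],[[0,0,0],[0,0,12],60],[[0,0,0],[0,0,0],60],[[0,0,0],[0,0,0],60],[[0,0,0],[0,0,0],60]]}}

```text
time_s: 3.95
ee_pos: [500.0, -191.2, 39.6]
ee_rot: [-179.7, -0.4, -41.3]
force: [0.5, 0.4, 0.1]
gripper_width: 60.2
```

```bash
cat > st.py <<'E'
from h import *
from workcell import env
s=env.state(); p=np.load("pw.npy")
print(s["time_s"],"loader xyz",R.from_euler("z",-p[2],degrees=True).apply(s["ee_pos"]-[p[0],p[1],0]).round(1),"yaw err",s["ee_rot"]-[180,0,p[2]-90],"F",R.from_euler("z",-p[2],degrees=True).apply(s["force"]).round(2))
E
python3 st.py; python3 ov.py 2; python3 ov.py 2 side; python3 -c "
import cv2
a=cv2.imread('pics/side2.png')[190:345,265:445];cv2.imwrite('pics/c4.png',cv2.resize(a,None,fx=4,fy=3.8,interpolation=2))"
```

```text
3.95 loader xyz [-136.2  -10.9   39.6] yaw err [-359.69900049   -0.41125385    0.44944247] F [ 0.64 -0.12  0.09]
4.0 [ 500.04377119 -191.21354419   39.76159999] [-179.69049993   -0.4312524   -41.30549062] [-0.92327775 -0.3646114   0.19967357] [ 541.86193447 -141.86365668  210.05872378] [-13.19079282  -0.34793132 -41.26502647]
4.05 [ 499.88843961 -191.18768056   39.61117638] [-179.69772574   -0.41302529  -41.3080237 ] [0.26938725 0.44182188 0.29849311] [ 445.8844279  -757.41639743  969.62332475] [42.37229842  0.96734013 -7.9244813 ]
```

View pics/wrist2.png

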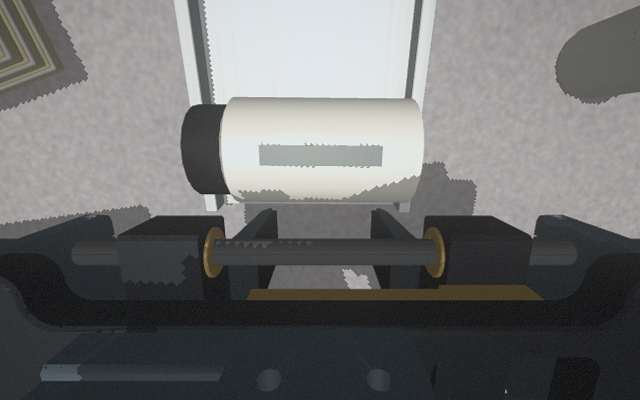

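View pics/c4.png

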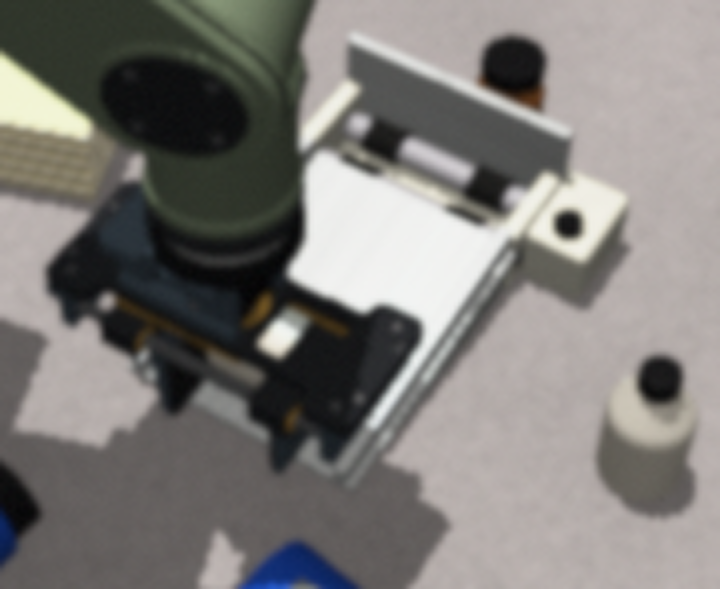

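Call:
{"method": "servo_tool", "body": {"plan": [[[0,0,0.4],[0,0,6],60],[[0,0,0],[0,0,5],60],[[0,0,0],[0,-2,0],60],[[0,0,0],[0,-2,0],60],[[0,0,0],[0,-2,0],60],[[0,0,0],[0,-2,0],60],[[0,0,0],[0,-2,-0.3],60],[[0,0,0],[0,-2,-0.3],60],[[0,0,0],[0,-2,-0.3],60],[[0,0,0],[0,-2,-0.3],60]]}}

```text
time_s: 5.3
ee_pos: [511.3, -179.0, 29.9]
ee_rot: [-179.7, -0.5, -41.7]
force: [-1.6, -0.5, -0.4]
gripper_width: 60.4
```

```bash
python3 st.py; python3 ov.py 3
```

```text
5.3 loader xyz [-119.6  -11.2   29.9] yaw err [-3.59719155e+02 -4.62806156e-01  2.16762293e-02] F [-1.45  0.87 -0.42]
5.35 [ 511.54534332 -178.78482732   29.93039486] [-179.69657602   -0.47335446  -41.7341923 ] [-6.65073233e-04 -6.79671711e-01  2.70525902e-01] [ 553.48472051 -129.83205895  200.24709414] [-13.21358511  -0.39729247 -41.69275925]
```

View pics/wrist3.png

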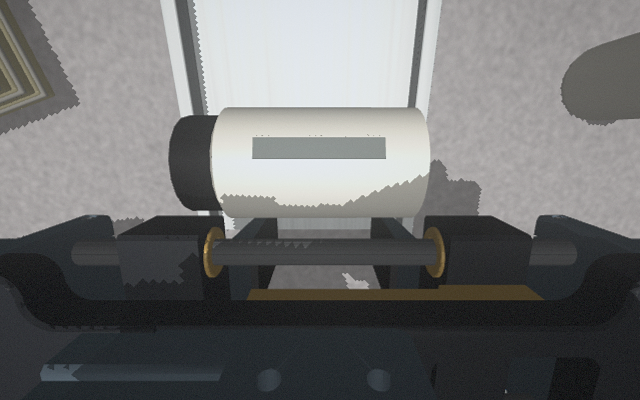

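Call:
{"method": "servo_tool", "body": {"plan": [[[0,0,0],[0,-2,-0.3],60],[[0,0,0],[0,-2,-0.3],60],[[0,0,0],[0,-2,-0.3],60],[[0,0,0],[0,-2,-0.3],60],[[0,0,0],[0,-2,-0.3],60],[[0,0,0],[0,-2,-0.3],60],[[0,0,0],[0,-2,-0.3],60],[[0,0,0],[0,-2,-0.3],60],[[0,0,0],[0,-2,-0.3],60],[[0,0,0],[0,-2,-0.3],60]]}}

```text
time_s: 6.6
ee_pos: [525.6, -162.9, 33.2]
ee_rot: [-179.7, -0.5, -41.7]
force: [-0.7, -1.1, 0.0]
gripper_width: 60.3
```

```bash
cp pw.npy p.npy; python3 st.py; python3 ov.py 4
```

```text
6.6 loader xyz [-98.  -11.1  33.2] yaw err [-3.59713755e+02 -4.59424335e-01  2.80966163e-02] F [-1.29 -0.2   0.04]
6.65 [ 525.85035955 -162.67665548   33.22031907] [-179.69131349   -0.47281357  -41.7253257 ] [-0.86127987  0.3576125   0.41253122] [ 567.7684419  -113.73075972  203.5586831 ] [-13.207615   -0.3933709 -41.6865697]
```

View pics/wrist4o.png

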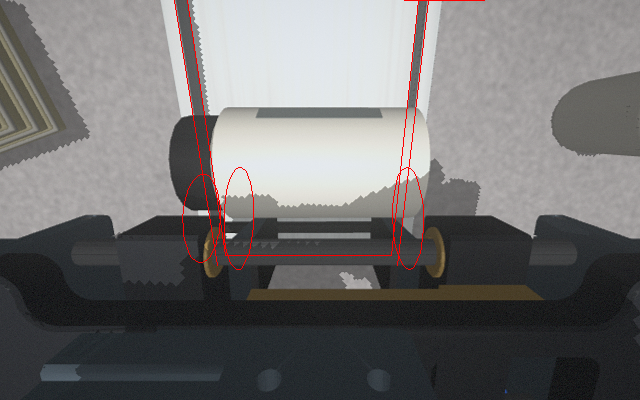

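Call:
{"method": "servo_tool", "body": {"plan": [[[0,0,0],[0,-3,-0.4],60],[[0,0,0],[0,-3,-0.4],60],[[0,0,0],[0,-3,-0.4],60],[[0,0,0],[0,-3,-0.4],60],[[0,0,0],[0,-3,-0.4],60],[[0,0,0],[0,-3,-0.4],60],[[0,0,0],[0,-3,-0.4],60],[[0,0,0],[0,-3,-0.4],60],[[0,0,0],[0,-3,-0.4],60],[[0,0,0],[0,-3,-0.4],60]]}}

```text
time_s: 7.9
ee_pos: [547.0, -138.7, 37.6]
ee_rot: [-179.7, -0.5, -41.7]
force: [-0.5, -0.4, 0.1]
gripper_width: 60.3
```

```bash
python3 st.py; python3 ov.py 5
```

```text
7.9 loader xyz [-65.7 -11.   37.6] yaw err [-3.59700991e+02 -4.55929637e-01  2.56748569e-02] F [-0.6   0.11  0.14]
7.95 [ 547.43684284 -138.4493769    37.6897217 ] [-179.66758423   -0.4778775   -41.72569311] [ 0.19806108  1.12648571 -0.75576533] [589.19404706 -89.62372109 208.0179281 ] [-13.19472983  -0.39194812 -41.68799763]
```

View pics/wrist5o.png

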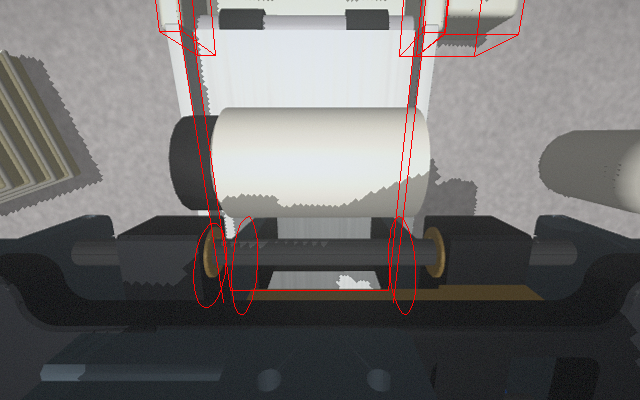

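Call:
{"method": "servo_tool", "body": {"plan": [[[0,0,0],[0,-3,-0.4],60],[[0,0,0],[0,-3,-0.4],60],[[0,0,0],[0,-3,-0.4],60],[[0,0,0],[0,-3,-0.4],60],[[0,0,0],[0,-3,-0.4],60],[[0,0,0],[0,-3,-0.4],60],[[0,0,0],[0,-3,-0.4],60],[[0,0,0],[0,-3,-0.4],60],[[0,0,0],[0,-3,-0.4],60],[[0,0,0],[0,-3,-0.4],60]]}}

```text
time_s: 9.2
ee_pos: [568.5, -114.6, 42.1]
ee_rot: [-179.7, -0.5, -41.7]
force: [-0.0, -0.1, -0.3]
gripper_width: 60.1
```

Call:
{"method": "servo_tool", "body": {"plan": [[[0,0,0],[0,-3,-0.4],60],[[0,0,0],[0,-3,-0.4],60],[[0,0,0],[0,-3,-0.4],60],[[0,0,0],[0,-3,-0.4],60],[[0,0,0],[0,-3,-0.4],60],[[0,0,0],[0,-3,-0.4],60],[[0,0,0],[0,-3,-0.4],60],[[0,0,0],[0,-3,-0.4],60],[[0,0,0],[0,-3,-0.4],60],[[0,0,0],[0,-3,-0.4],60]]}}

```text
time_s: 10.45
ee_pos: [589.8, -90.5, 46.5]
ee_rot: [-179.7, -0.5, -41.7]
force: [-1.3, -0.3, -0.0]
gripper_width: 59.8
```

```bash
python3 st.py; python3 ov.py 6
```

```text
10.45 loader xyz [ -1.3 -10.9  46.5] yaw err [-3.59687619e+02 -4.50466915e-01  2.29063275e-02] F [-1.06  0.78 -0.01]
10.5 [590.26050747 -90.22825817  46.60181568] [-179.64854617   -0.47241973  -41.72916792] [0.65007232 0.11289898 0.19510425] [631.9701975  -41.4917213  216.90636662] [-13.18275712  -0.38425335 -41.69244474]
```

View pics/wrist6o.png

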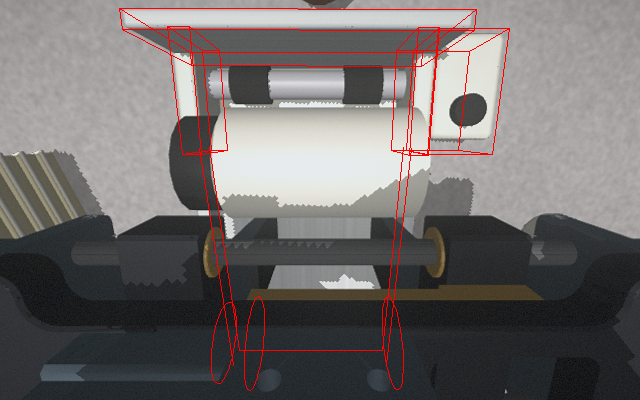

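Call:
{"method": "servo_tool", "body": {"plan": [[[0,0,0],[0,-2,-0.3],60],[[0,0,0],[0,-2,-0.3],60],[[0,0,0],[0,-2,-0.3],60],[[0,0,0],[0,-2,-0.3],60],[[0,0,0],[0,-2,-0.3],60],[[0,0,0],[0,-2,-0.3],60],[[0,0,0],[0,-2,-0.3],60],[[0,0,0],[0,-2,-0.3],60],[[0,0,0],[0,-2,-0.3],60],[[0,0,0],[0,-2,-0.3],60]]}}

```text
time_s: 11.75
ee_pos: [604.8, -73.9, 49.9]
ee_rot: [-179.6, -0.5, -41.8]
force: [-0.3, 0.1, -1.0]
gripper_width: 60.2
```

```bash
python3 st.py; python3 ov.py 7
```

```text
11.75 loader xyz [ 21.1 -11.   49.9] yaw err [-3.59588026e+02 -4.81185306e-01 -5.23974626e-03] F [-0.1   0.32 -1.  ]
11.8 [605.06258045 -73.71048044  49.92956259] [-179.56968748   -0.49096079  -41.75368908] [ 0.50804244 -0.05737258  0.33369037] [646.76809104 -25.02955431 220.37970527] [-13.0820129   -0.4153374  -41.71992276]
```

View pics/wrist7.png

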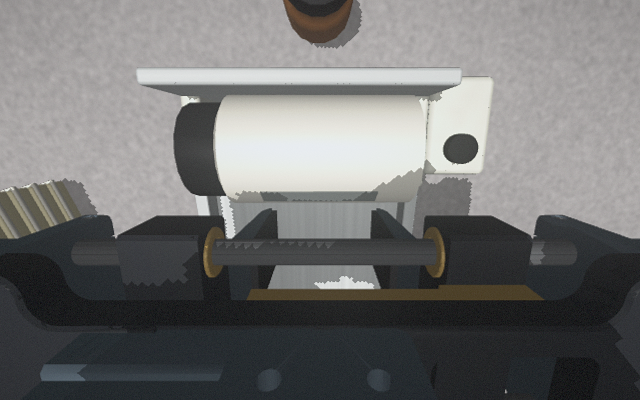

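The bottle has dropped in: its body now spans rows 96–202, close to the plate. Next I back off downhill, raise the arm and check.

Call:
{"method": "servo_tool", "body": {"plan": [[[0,0,0],[0,3,0],60],[[0,0,0],[0,6,0],60],[[0,0,0],[0,8,-4],60],[[0,0,0],[0,0,-20],60],[[0,0,0],[0,0,-35],60],[[0,0,0],[0,0,-35],60],[[0,0,0],[0,0,-35],60],[[0,0,0],[0,0,-25],60],[[0,0,0],[0,0,0],60],[[0,0,0],[0,0,0],60]]}}

```text
time_s: 13.05
ee_pos: [587.2, -90.5, 208.3]
ee_rot: [-179.7, -0.4, -41.9]
force: [-0.1, -0.9, 0.9]
gripper_width: 60.3
```

```bash
sed -i 's/circ(-83,-60,44,30)+circ(-83,38,44,30)+circ(-83,60,44,26)/circ(74.7,-60,59.3,30)+circ(74.7,38,59.3,30)+circ(74.7,60,59.3,26)/' ov.py; python3 st.py; python3 ov.py 8; python3 ov.py 8 scene; python3 -c "
import cv2
a=cv2.imread('pics/wrist8o.png')[40:250,140:460];cv2.imwrite('pics/c8.png',cv2.resize(a,None,fx=2.5,fy=2.5,interpolation=2))
a=cv2.imread('pics/scene8.png')[155:290,175:340];cv2.imwrite('pics/s8.png',cv2.resize(a,None,fx=4.4,fy=4.4,interpolation=2))"
```

```text
13.05 loader xyz [ -3.   -8.9 208.3] yaw err [-3.59726889e+02 -3.51310195e-01 -1.71571432e-01] F [-0.74 -0.53  0.89]
13.1 [587.25706957 -90.47650075 208.28342239] [-179.73432394   -0.34544539  -41.92194856] [-0.60889822 -0.29714729  0.82132216] [629.8303957  -41.70074841 378.66858978] [-13.22459931  -0.28160982 -41.88484681]
13.15 [587.31051114 -90.3970783  208.08163841] [-179.74259189   -0.32597829  -41.91869617] [ 1.02247742  0.79995951 -0.78754905] [1191.32981939  208.92858775  910.84756414] [ 39.12104603  -0.97974568 107.44501176]
```

View pics/c8.png

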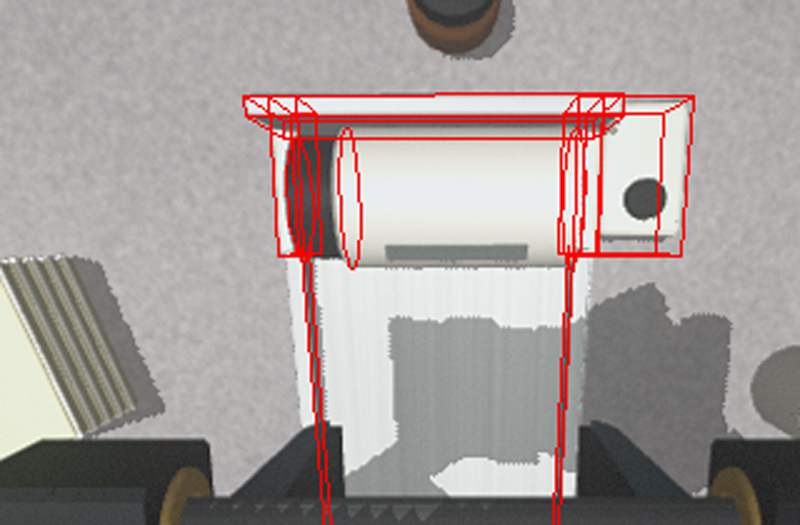

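View pics/s8.png

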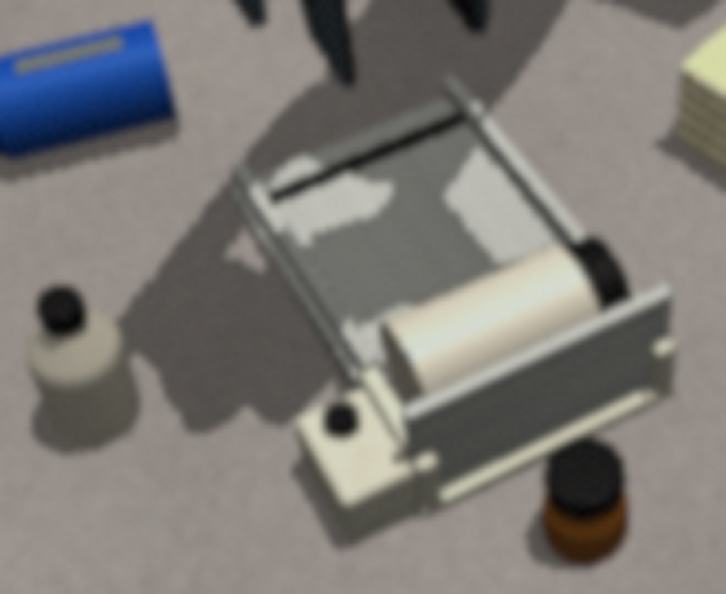

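The body's outline and the cap match the model drawn at the seat, and the bottle is square and clear of the gripper. Handing in.

```bash
python3 -c "
from workcell import env
print(env.job_done())"
```

```text
the job is handed in; nothing more can be done
None
```

I pushed the white bottle up the ramp at about 15–25 mm/s with the two finger tips side by side behind it. It rolled steadily without turning and dropped onto the rollers at the stop plate. I then backed the fingers off downhill, raised the arm and handed the job in at about 13.2 s; no verdict was reported.

- **Bottle:** In the last wrist picture its outline matches the seated bottle drawn at the measured loader pose, to within roughly 2–3 mm. It lies square to the rollers. I took only one wrist picture after backing off, so I did not measure that it was at rest; it does lie in the dip.
- **Clearance:** The gripper was about 130 mm clear above the bottle at hand-in.
- **Bystanders:** The flask and jar look to be where they started. Only an edge of the plate stack was in the last pictures, and the arm did not come near it.
- **Disagreements:**
  - The first loader fit, from the scene and side cameras, was about 4 mm off the wrist-camera fit. I used the wrist fit, which agreed with the bottle's given start to within 1 mm.
  - Contact came with the tool centre about 9 mm closer to the bottle than the 32 mm pad width suggested, so the tips are narrower than that.
- **Force:** Readings stayed within noise (about ±1–2 N), so I judged contact from the pictures rather than from force.

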